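# Top up the spacer bin at the display assembly bench

## Robot

A 6-joint arm with a two-finger parallel gripper is mounted at the origin on the work surface. World frame = base frame: x ahead of the robot, y to its left, z up, the work surface at z = 0. Lengths are in m, angles in rad, forces in N, time in s.
With the tool pointing down it reaches from about 0.375 to 0.9 m from the base axis. Payload 3.1 kg.
Tool frame: the origin (TCP) lies at the very end of the fingers, on their centre line; the grasp point (between the pads) lies 19 mm behind it (manip.tcp_to_grasp is the distance from the TCP to the grasp point, in m); z points along the fingers, y is the line along which they close (so a half turn about z gives the same grasp; the last joint's range is limited). The gripper opens to 85 mm and grips with 20 to 120 N. Pads are 22 mm wide; open, the fingers measure 114 mm over their backs; the gripper's body (76 mm by 85 mm) begins 54 mm behind the grasp point. The pads swing forward as they close: fully open they stand 13 mm farther back than shut.
Start: joints at [0.961, 0.527, 1.433, -0, 1.181, -0.178], TCP at [0.262, 0.568, 0.231] pointing down, gripper open.
Joint ranges: [-3.08, 3.08], [-0.75, 2.2], [0.22, 2.44], [-1.43, 4.57], [0, 2.65], [-2.85, 2.85]. Speed limits (rad/s): [2.79, 2.79, 3.14, 3.14, 3.14, 3.14].

## Interface

Orientations are given as a unit quaternion [x, y, z, w].
In Python, from station import manip gives the robot as it stands. The module is installed in compiled form; this text tells all that it offers.
- The arm moves only by the tool step_arm, never from a script. Its argument "commands" is one flat list of numbers, 6 for each row, row after row: the shift along the tool's x, y, z in m, then the turn, a rotation vector about the tool's x, y, z in degrees. A call has exactly 10 rows; each row is the pose to reach, as a shift and turn from the pose commanded when the call began, along the tool's axes at that moment; what a row does not reach only later rows make up. A row lasts 1/10 s, in which the tool goes at most 50 mm and 8.59 degrees, less where a joint would pass 70% of its speed; a pose out of reach is approached as far as the arm can. A call with a gripper value outside its range is refused whole. "jaw" is the opening in per cent of the stroke, from 0 (shut) to 100 (fully open), set as the call begins (left out, the last holds). The fingers move at their own pace and stop on an object; "grip_force" is the grip in N (left out, the last holds). Time passes only in rows, so rows that repeat a pose let the fingers close, or fill a call up. It gives the time, the measured TCP pose, the force, the opening and the grip force at its end, in the units of the state.
- manip.sense(): the state, without advancing time (a new reading comes with each control period).
- manip.snapshot(name): name is "scene" or "top" or "wrist"; returns a dict with "pixels" (384x512x3 uint8, blue, green, red), "fx", "fy", "cx", "cy" (pixels), "R" (3x3) and "t" (3): a world point X has camera coordinates R X + t; the wrist camera has in their place "mount" (4x4, takes a point from camera to tool coordinates, whose origin is the TCP and whose axes are the flange's). Camera axes: x right, y down, z forward; pixel columns grow to the right and rows downward; lengths in m; the calibration is good to about 2 mm. The wrist camera is an equidistant fisheye: a pixel r from the principal point sees the ray r / f radians off the axis. A picture is of the moment at which its call begins: read the wrist's pose just before it. There is no depth.
- manip.sign_off(): hands the job in; it is judged then, once.
The state is a dict: "t": time; "q": joint angles; "qd": joint speeds; "tau": joint torques, N m; "tcp_pos": TCP position; "tool_rot": TCP orientation; "force": force on the tool from outside, world axes, zero at the start; "ft_torque": the same for the moment, N m; "finger_gap": opening from 0.0 (shut) to 1.0 (fully open); "gripper_force": force on a finger pad.
Only numpy, scipy, OpenCV 4.12 (cv2) and the standard library are available. Lean on these libraries where they do the work, as an engineer would, in place of code of your own. Each camera call takes 0.05 s, during which the arm holds its last target. There are 200 camera calls.

## Task

The plastic cup of round aluminium spacers sits deep in the divided carrier: lift it out, stand it upright on the bench and let go, then take it again lower down round its body and pour all eight spacers, from close above, into the blue bin that already holds the same kind of spacers. Stand the empty cup upright on the bench, let go, and leave the cup of nuts, the cordless driver and the white mounting arm where they are.

Things in the scene. Friction and masses are not known exactly. Their poses are not given: they have to be found in the camera images.
- cup_mid (a point): Centre, half-way up, of the cup to empty: smooth white plastic, 95 mm tall, tapering from 69 mm outside diameter at the rim through 63 mm half-way up to 56 mm at the foot, wall 3 mm, 60 g. z axis runs from foot to mouth. It starts in one of the two pockets of the carrier, foot 12 mm and rim 107 mm above the bench, so only its top 32 mm stand proud of the carrier.
- cup_rim (a point): Centre of the mouth of that cup, 95 mm from its foot; z axis points out of the mouth. The eight spacers lie two layers deep in the cup's lower half; they slide easily (friction about 0.3) and run out once the mouth points some 20 degrees below level.
- spacer0_mid (a point): Centre of one of the eight loose spacers in that cup: plain aluminium barrel 18 mm in diameter, 20 mm long, 9 mm bore, 12 g; z along its axis.
- spacer1_mid (a point): Centre of one of the eight loose spacers in that cup: plain aluminium barrel 18 mm in diameter, 20 mm long, 9 mm bore, 12 g; z along its axis.
- spacer2_mid (a point): Centre of one of the eight loose spacers in that cup: plain aluminium barrel 18 mm in diameter, 20 mm long, 9 mm bore, 12 g; z along its axis.
- spacer3_mid (a point): Centre of one of the eight loose spacers in that cup: plain aluminium barrel 18 mm in diameter, 20 mm long, 9 mm bore, 12 g; z along its axis.
- spacer4_mid (a point): Centre of one of the eight loose spacers in that cup: plain aluminium barrel 18 mm in diameter, 20 mm long, 9 mm bore, 12 g; z along its axis.
- spacer5_mid (a point): Centre of one of the eight loose spacers in that cup: plain aluminium barrel 18 mm in diameter, 20 mm long, 9 mm bore, 12 g; z along its axis.
- spacer6_mid (a point): Centre of one of the eight loose spacers in that cup: plain aluminium barrel 18 mm in diameter, 20 mm long, 9 mm bore, 12 g; z along its axis.
- spacer7_mid (a point): Centre of one of the eight loose spacers in that cup: plain aluminium barrel 18 mm in diameter, 20 mm long, 9 mm bore, 12 g; z along its axis.
- bin_spacers: The bin to pour into: fixed blue open-topped plastic picking bin, 150 mm (x) by 130 mm (y) outside, walls 4 mm, floor 6 mm; back and side walls 80 mm high, the front wall (its -x side) and the front parts of the sides drop to 50 mm. Origin at the centre of its underside, x towards the back wall, z up. Four aluminium spacers like those in the cup lie in it already; leave them.
- bin_nuts: The wrong bin: the same blue bin, same size and axes, fixed, with five dark steel hex nuts in it.
- carrier: Fixed grey plastic carrier, 90 mm (x) by 172 mm (y), 75 mm high, origin at the centre of its underside; two 80 mm square pockets at y = +42 and -42 mm, their floor 12 mm above the bench. Carrier and bins stand in a row across the bench in any order. The bench nearer the robot, straight ahead about 0.42 m out and 0.1 m to either side, is free.
- nut_cup_mid (a point): Centre, half-way up, of the other cup in the carrier, the same in shape and size but half full of dark steel hex nuts; 200 g. To be left alone.
- driver_mid (a point): Middle of a grey and black cordless driver lying on its side on the right of the bench, about 180 mm by 170 mm, 60 mm high. To be left alone.
- mount_arm_mid (a point): Centre of a white steel box-section mounting arm, 45 mm by 280 mm by 40 mm high, lying on the left of the bench (its y axis runs along it). To be left alone.
There are look-alikes about, which are no part of the job. Leave any green look-alike of the part that bears cup_mid alone. Leave any yellow look-alike of the bin_spacers alone.

How it is judged:
By the outcome, as a careful person would: the job done as asked, in the order asked, and still so for the second after the job is handed in, with the robot touching nothing.
It also fails if it takes over 61 s, if anything falls off the work surface, if the arm or the gripper's body presses on something with over 40 N, if the wrist force passes 120 N, or if a joint passes its speed limit or range.

## Working session

There is one attempt and no reset: what is moved stays moved. The work goes in short steps, Python scripts to look and compute and a tool call to move; the robot and the scene stay as the last step left them, time stands still between calls to the robot, and variables do not carry over. Pictures are saved under pics/ and viewed, at most 10 in all, crops included, and the job is handed in when it is done.

Besides the shell and the picture viewer there is one more tool, called after "Call:" as name(argument=value, ...) on one line, values as JSON. step_arm: Moves the arm, as the interface text tells. Its arguments: {"type":"object","properties":{"commands":{"type":"array","items":{"type":"number"}},"jaw":{"type":"number"},"grip_force":{"type":"number"}},"required":["commands"]}

```bash
mkdir -p pics; cat > h.py <<'E'
import numpy as np, cv2
from station import manip
from scipy.spatial.transform import Rotation as Ro
def snap(n,f):
    s=manip.snapshot(n); cv2.imwrite('pics/'+f,s['pixels']); return s
def ray(s,u,v,z):
    d=np.array([(u-s['cx'])/s['fx'],(v-s['cy'])/s['fy'],1]); R=np.array(s['R']);t=np.array(s['t'])
    c=-R.T@t; w=R.T@d; return c+w*(z-c[2])/w[2]
def proj(s,X):
    p=np.array(s['R'])@np.array(X)+np.array(s['t']); return s['fx']*p[0]/p[2]+s['cx'],s['fy']*p[1]/p[2]+s['cy']
E
python3 - <<'E'
from h import *
import pickle
a=snap('top','top0.png');b=snap('scene','scene0.png')
pickle.dump((a,b),open('s0.pkl','wb'))
for s in(a,b): print(-np.array(s['R']).T@s['t'],s['fx'],np.round(s['R'],2).tolist())
cv2.imwrite('pics/both.png',cv2.resize(np.vstack([a['pixels'],b['pixels']]),(400,600)))
print(manip.sense())
E
```

```text
[0.45902189 0.04779986 1.28907083] 442.1889475031238 [[-0.0, -1.0, 0.0], [-0.99, 0.0, -0.14], [0.14, -0.0, -0.99]]
[ 1.16734434 -0.49542332  1.08726489] 385.56422816584836 [[0.65, 0.76, 0.02], [0.61, -0.51, -0.61], [-0.45, 0.41, -0.79]]
{'t': 0.1, 'q': array([ 9.60508225e-01,  5.28390940e-01,  1.43380027e+00,  3.09004429e-05,
        1.18140275e+00, -1.78491835e-01]), 'qd': array([-4.07933814e-04, -9.44432434e-04, -4.53808608e-03,  1.08020203e-03,
        8.07936644e-05,  2.38441121e-03]), 'tau': array([ 3.02253584e-04, -4.43307889e+01, -1.78586197e+01, -2.62234471e-04,
        3.92264163e-03, -3.86558071e-06]), 'tcp_pos': array([0.26114256, 0.56710578, 0.23041228]), 'tool_rot': array([ 2.14230433e-01,  9.76782637e-01, -9.18344964e-04, -3.97687246e-04]), 'force': array([ 0.16020195,  0.52805511, -0.4485521 ]), 'ft_torque': array([-0.03079542,  0.07349673, -0.03073112]), 'gripper_force': 0.0, 'finger_gap': 0.9966376608483343}
```

View pics/top0.png

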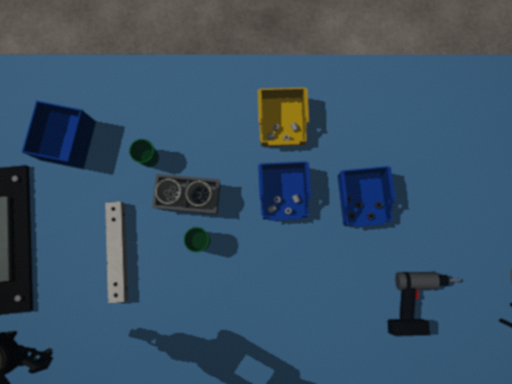

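View pics/scene0.png

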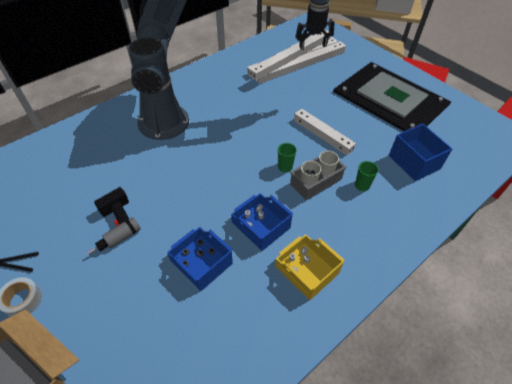

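The top view shows the carrier at about (186,194) with its cups at (169,191) and (199,194). The spacer bin is at (285,192), the nut bin at (366,197), and green cups at (144,152) and (198,240). I'll zoom in on the cups and measure.

```bash
python3 - <<'E'
from h import *
import pickle
a,b=pickle.load(open('s0.pkl','rb'))
A=cv2.resize(a['pixels'][165:225,145:315],None,fx=4.5,fy=4.5,interpolation=cv2.INTER_CUBIC)
B=cv2.resize(b['pixels'][130:210,265:385],None,fx=3.6,fy=3.6,interpolation=cv2.INTER_CUBIC)
o=np.zeros((600,800,3),np.uint8);o[:A.shape[0],:A.shape[1]]=A;o[275:275+B.shape[0],:B.shape[1]]=B
cv2.imwrite('pics/z.png',cv2.convertScaleAbs(o,alpha=1.5))
for n,u,v,z in[('cupL',168.5,191,.107),('cupR',199,194,.107),('green1',144,152,.09),('green2',198,240,.09)]:print(n,ray(a,u,v,z).round(3))
for n,c,z in[('carrier',[(156,175),(219,180),(217,214),(154,207)],.075),('bin',[(260,164),(308,164)],.08),('mount',[(107,203),(121,203),(125,301),(109,302)],.04)]:
  print(n,[ray(a,u,v,z).round(3)[:2].tolist() for u,v in c])
E
```

```text
cupL [0.631 0.295 0.107]
cupR [0.623 0.213 0.107]
green1 [0.743 0.37  0.09 ]
green2 [0.5   0.216 0.09 ]
carrier [[0.681, 0.338], [0.667, 0.162], [0.572, 0.167], [0.591, 0.341]]
bin [[0.711, 0.048], [0.711, -0.086]]
mount [[0.606, 0.483], [0.606, 0.443], [0.334, 0.42], [0.332, 0.464]]
```

View pics/z.png

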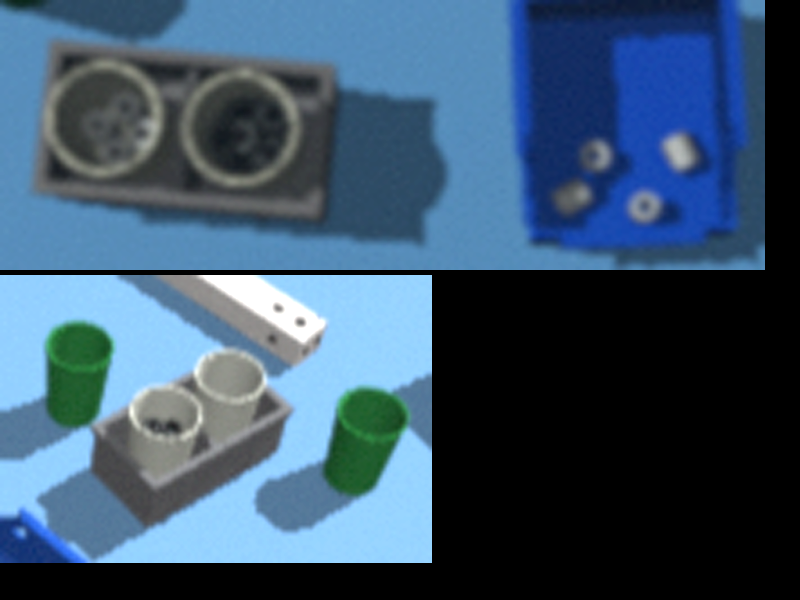

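The left cup, near (168,191) with its rim at about (0.631,0.295), holds the spacers. The right cup holds the dark nuts. The carrier yaw is about -4.6°.

```bash
cat >> h.py <<'E'
def frame(yaw_y, pitch=0):
    "tool down, closing axis y at world angle yaw_y deg"
    a=np.radians(yaw_y); y=np.array([np.cos(a),np.sin(a),0]); z=np.array([0,0,-1.]); return np.c_[np.cross(y,z),y,z]
def rel(p,R,p0=None,R0=None):
    s=manip.sense(); p0=s['tcp_pos'] if p0 is None else np.array(p0); R0=Ro.from_quat(s['tool_rot']).as_matrix() if R0 is None else R0
    print('shift',(R0.T@(np.array(p)-p0)).round(4),'rv',np.degrees(Ro.from_matrix(R0.T@R).as_rotvec()).round(2))
E
python3 - <<'E'
from h import *
import pickle
a,b=pickle.load(open('s0.pkl','rb'))
print(proj(b,[.631,.296,.107]),'scene est (329,158.5)',ray(b,265+230/3.6,130+(375-275)/3.6,.107))
c=lambda x,y:ray(a,145+x/4.5,165+y/4.5,.107).round(4)
print('L',c(104,118),'R',c(240,126))
rel([.631,.296,.19],frame(-4.6))
E
```

```text
(np.float64(327.80763571866964), np.float64(156.93092524981245)) scene est (329,158.5) [0.63617603 0.29598167 0.107     ]
L [0.6305 0.2963 0.107 ] R [0.6256 0.2146 0.107 ]
shift [-0.4494 -0.0914  0.0404] rv [-1.100e-01  5.000e-02  6.986e+01]
```

Call:
step_arm(commands=[-0.449,-0.091,0.04,0,0,70,-0.449,-0.091,0.04,0,0,70,-0.449,-0.091,0.04,0,0,70,-0.449,-0.091,0.04,0,0,70,-0.449,-0.091,0.04,0,0,70,-0.449,-0.091,0.04,0,0,70,-0.449,-0.091,0.04,0,0,70,-0.449,-0.091,0.04,0,0,70,-0.449,-0.091,0.04,0,0,70,-0.449,-0.091,0.04,0,0,70], jaw=100)

```text
t: 1.1
tcp_pos: [0.6358, 0.2924, 0.19]
tool_rot: [0.738, 0.675, 0.0, 0.001]
force: [-0.9, 0.4, -0.2]
finger_gap: 1.001
gripper_force: 0.0
```

```bash
python3 - <<'E'
from h import *
rel([.631,.296,.19],frame(-4.6)); s=manip.sense(); print(s['tcp_pos'],s['q'].round(4).tolist())
w=snap('wrist','w1.png'); print(w['fx'],w['cx'],w['cy'],np.round(w['mount'],3).tolist())
E
```

```text
shift [ 0.0031 -0.0051 -0.    ] rv [ 0.11  0.08 -0.47]
[0.63577006 0.29243426 0.18998821] [0.2727, 0.6725, 1.2666, -0.0021, 1.2011, 0.3619]
297.3186396354542 254.55403390257283 193.48827380512438 [[-0.0, -0.964, -0.267, 0.069], [1.0, -0.0, 0.001, -0.0], [-0.001, -0.267, 0.964, -0.144], [0.0, 0.0, 0.0, 1.0]]
```

View pics/w1.png

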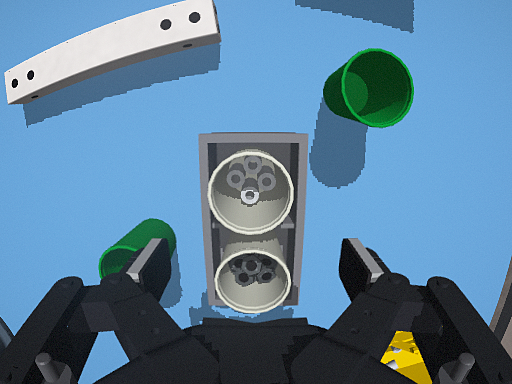

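The wrist view confirms it: the spacer cup's rim is centred near (250,193) and the nut cup is at (253,279). I'll turn that rim centre into a position.

```bash
cat >> h.py <<'E'
def wray(w,u,v,z,s=None):
    s=s or manip.sense(); R=Ro.from_quat(s['tool_rot']).as_matrix(); M=np.array(w['mount'])
    d=np.array([u-w['cx'],v-w['cy']]); r=np.hypot(*d)+1e-9; th=r/w['fx']; c=np.array([*(d/r*np.sin(th)),np.cos(th)])
    o=R@M[:3,3]+s['tcp_pos']; k=R@M[:3,:3]@c; return o+k*(z-o[2])/k[2]
E
python3 - <<'E'
from h import *
w=manip.snapshot('wrist')
L=[wray(w,u,v,.107) for u,v in[(208,192),(293,192),(250,150),(250,234)]]
for p in L: print(p.round(4))
c=np.mean(L,0); print('spacer cup',c, 'corners',[wray(w,u,v,.075)[:2].round(4).tolist() for u,v in[(199,134),(307,133),(299,304)]])
print('nuts',[wray(w,u,v,.107)[:2].round(4).tolist() for u,v in[(215,280),(291,280)]])
rel([c[0],c[1],.07],frame(-4.6))
E
```

```text
[0.5955 0.3056 0.107 ]
[0.663  0.2998 0.107 ]
[0.6319 0.3359 0.107 ]
[0.6257 0.2667 0.107 ]
spacer cup [0.62904664 0.30200423 0.107     ] corners [[0.5877, 0.3505], [0.6821, 0.3431], [0.6686, 0.1656]]
nuts [[0.5902, 0.2241], [0.658, 0.2183]]
shift [ 0.0066 -0.0037  0.1201] rv [-0.08  0.03 -0.33]
```

Call:
step_arm(commands=[0.005,-0.003,0.02,0,0,0,0.005,-0.003,0.04,0,0,0,0.005,-0.003,0.06,0,0,0,0.005,-0.003,0.08,0,0,0,0.005,-0.003,0.095,0,0,0,0.005,-0.003,0.108,0,0,0,0.005,-0.003,0.115,0,0,0,0.005,-0.003,0.12,0,0,0,0.005,-0.003,0.12,0,0,0,0.005,-0.003,0.12,0,0,0])

```text
t: 2.2
tcp_pos: [0.6291, 0.3024, 0.0719]
tool_rot: [0.736, 0.677, 0.001, 0.0]
force: [-0.2, -0.5, -0.9]
finger_gap: 0.996
gripper_force: 0.0
```

Call:
step_arm(commands=[0,0,0,0,0,0,0,0,0,0,0,0,0,0,0,0,0,0,0,0,0,0,0,0,0,0,0,0,0,0,0,0,0,0,0,0,0,0,0,0,0,0,0,0,0,0,0,0,0,0,0,0,0,0,0,0,0,0,0,0], jaw=70, grip_force=25)

```text
t: 3.2
tcp_pos: [0.6298, 0.3025, 0.0727]
tool_rot: [0.736, 0.677, 0.001, 0.001]
force: [0.3, -0.2, 5.5]
finger_gap: 0.799
gripper_force: 27.8
```

```bash
python3 - <<'E'
from h import *
s=manip.sense(); print(s['tcp_pos'],s['q'].round(4).tolist(),s['force'],s['finger_gap'])
w=snap('wrist','w2.png')
E
```

```text
[0.62976501 0.30251829 0.07270996] [0.2883, 0.8079, 1.3467, -0.0001, 0.9842, 0.3711] [ 0.34934621 -0.19039488  5.45799635] 0.7985756434125285
```

View pics/w2.png

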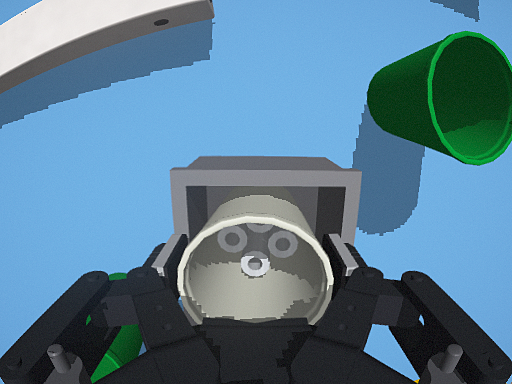

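The cup is held, with a 68 mm gap just below the rim. Next is the lift.

Call:
step_arm(commands=[0,0,-0.004,0,0,0,0,0,-0.012,0,0,0,0,0,-0.025,0,0,0,0,0,-0.04,0,0,0,0,0,-0.06,0,0,0,0,0,-0.08,0,0,0,0,0,-0.1,0,0,0,0,0,-0.12,0,0,0,0,0,-0.14,0,0,0,0,0,-0.15,0,0,0], grip_force=40)

```text
t: 4.25
tcp_pos: [0.6297, 0.3027, 0.2249]
tool_rot: [0.736, 0.677, 0.002, 0.001]
force: [0.1, 0.3, -2.1]
finger_gap: 0.798
gripper_force: 45.4
```

```bash
python3 - <<'E'
from h import *
s=manip.sense(); print(s['tcp_pos'],s['q'].round(4).tolist(),s['force'],s['finger_gap'])
rel([.43,.0,.22],frame(0)); rel([.43,.0,.22],frame(-90))
E
```

```text
[0.62969598 0.30271856 0.2248919 ] [0.2886, 0.6349, 1.2397, 0.0, 1.2622, 0.3712] [ 0.11098289  0.27777093 -2.08771898] 0.7982055028267095
shift [-0.3182 -0.174   0.0035] rv [ 0.26 -0.09 -4.74]
shift [-0.3182 -0.174   0.0035] rv [ 0.13 -0.28 85.26]
```

Call:
step_arm(commands=[-0.015,-0.007,0,0,0,0,-0.044,-0.022,0,0,0,0,-0.08,-0.04,0,0,0,0,-0.12,-0.06,0,0,0,0,-0.16,-0.079,0,0,0,0,-0.2,-0.099,0,0,0,0,-0.24,-0.119,0,0,0,0,-0.27,-0.134,0,0,0,0,-0.288,-0.143,0,0,0,0,-0.296,-0.147,0,0,0,0])

```text
t: 5.25
tcp_pos: [0.4565, 0.0182, 0.2218]
tool_rot: [0.736, 0.676, -0.0, -0.0]
force: [0.3, -0.7, -2.2]
finger_gap: 0.793
gripper_force: 45.5
```

Call:
step_arm(commands=[0,0,0.02,0,0,0,0,0,0.05,0,0,0,0,0,0.08,0,0,0,0,0,0.105,0,0,0,0,0,0.125,0,0,0,0,0,0.14,0,0,0,0,0,0.15,0,0,0,0,0,0.155,0,0,0,0,0,0.158,0,0,0,0,0,0.16,0,0,0])

```text
t: 6.25
tcp_pos: [0.4583, 0.0195, 0.0616]
tool_rot: [0.736, 0.677, 0.0, 0.0]
force: [0.2, 0.2, -2.2]
finger_gap: 0.798
gripper_force: 45.5
```

```bash
python3 - <<'E'
from h import *
s=manip.sense(); print(s['tcp_pos'],s['q'].round(4).tolist(),s['force'],s['finger_gap'])
E
```

```text
[0.4582601  0.01949915 0.06157577] [-0.2019, 0.6194, 1.9827, 0.0001, 0.5382, -0.1194] [ 0.20350067  0.19657573 -2.21234702] 0.797511912918318
```

Call:
step_arm(commands=[0,0,0.001,0,0,0,0,0,0.0015,0,0,0,0,0,0.002,0,0,0,0,0,0.002,0,0,0,0,0,0.002,0,0,0,0,0,0.002,0,0,0,0,0,0.002,0,0,0,0,0,0.002,0,0,0,0,0,0.002,0,0,0,0,0,0.002,0,0,0])

```text
t: 7.25
tcp_pos: [0.4583, 0.0193, 0.0608]
tool_rot: [0.736, 0.677, 0.001, 0.001]
force: [-1.4, 1.1, 8.8]
finger_gap: 0.793
gripper_force: 45.9
```

Contact with the bench. I'll release the cup and rise straight up.

Call:
step_arm(commands=[0,0,0,0,0,0,0,0,0,0,0,0,0,0,0,0,0,0,0,0,0,0,0,0,0,0,0,0,0,0,0,0,0,0,0,0,0,0,0,0,0,0,0,0,-0.01,0,0,0,0,0,-0.02,0,0,0,0,0,-0.04,0,0,0], jaw=100)

```text
t: 8.25
tcp_pos: [0.4571, 0.0196, 0.0997]
tool_rot: [0.736, 0.677, -0.001, -0.001]
force: [0.2, -0.2, -0.7]
finger_gap: 0.999
gripper_force: 0.0
```

Call:
step_arm(commands=[0,0,-0.03,0,0,0,0,0,-0.06,0,0,0,0,0,-0.1,0,0,0,0,0,-0.14,0,0,0,0,0,-0.18,0,0,0,0,0,-0.22,0,0,0,0,0,-0.24,0,0,0,0,0,-0.24,0,0,0,0,0,-0.24,0,0,0,0,0,-0.24,0,0,0])

```text
t: 9.25
tcp_pos: [0.4565, 0.0197, 0.3382]
tool_rot: [0.736, 0.677, -0.001, -0.001]
force: [0.2, -0.2, 0.4]
finger_gap: 1.002
gripper_force: 0.0
```

```bash
python3 - <<'E'
from h import *
s=manip.sense(); print(s['tcp_pos'],s['q'].round(4).tolist(),s['tool_rot'].round(3))
a=snap('top','top1.png'); im=a['pixels'].astype(int)
m=((im.max(2)-im.min(2)<50)&(im.min(2)>90)).astype(np.uint8); 
u,v=proj(a,[.458,.019,.095]); print(u,v)
n,l,st,c=cv2.connectedComponentsWithStats(m)
for i in range(1,n):
  if st[i,4]>60 and abs(c[i]-[u,v]).max()<60: print(st[i],c[i],ray(a,*c[i],.095))
cv2.imwrite('pics/z1.png',cv2.resize(a['pixels'][150:330,150:420],None,fx=2.9,fy=2.9,interpolation=cv2.INTER_CUBIC))
E
```

```text
[0.45645676 0.01968654 0.33817971] [-0.2023, 0.1704, 1.683, -0.0, 1.2911, -0.1195] [ 0.736  0.677 -0.001 -0.001]
270.9506047823017 255.6537129387139
```

View pics/z1.png

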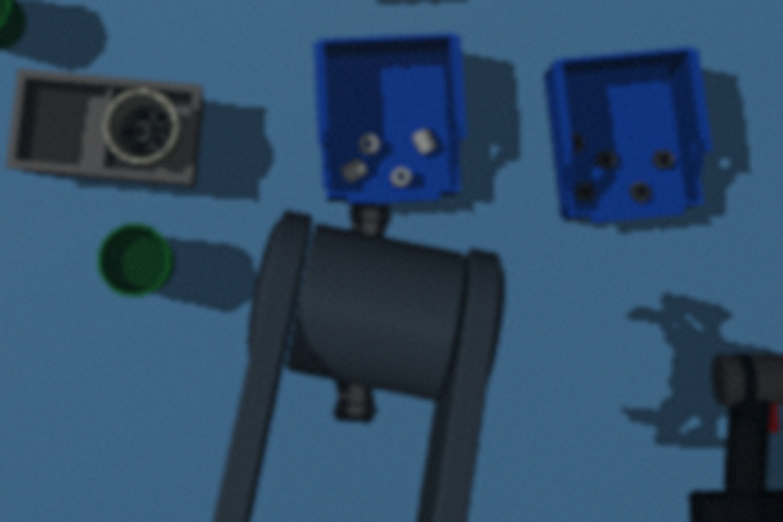

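Both bins, the carrier and the nut cup are unchanged. The wrist hides the placed cup from above. I'll work out an inclined side-approach orientation and test how far the arm can reach with it, well above the cup.

```bash
cat >> h.py <<'E'
def pit(psi,beta,s=1):
    "tool z heading psi deg, beta deg below level; closing axis level; s=+1: y to the left"
    p,b=np.radians([psi,beta]); h=np.array([np.cos(p),np.sin(p),0]); z=h*np.cos(b)-np.array([0,0,np.sin(b)])
    y=s*np.array([-np.sin(p),np.cos(p),0]); return np.c_[np.cross(y,z),y,z]
E
python3 - <<'E'
from h import *
for s in(1,-1):
  for b in (90,40): print(s,b);rel([.45,.02,.25],pit(-11.6,b,s))
E
```

```text
1 90
shift [-0.0002 -0.0062  0.0879] rv [ -0.14  -0.16 -83.15]
1 40
shift [-0.0002 -0.0062  0.0879] rv [-36.24 -40.86 -77.37]
-1 90
shift [-0.0002 -0.0062  0.0879] rv [-0.17  0.15 96.85]
-1 40
shift [-0.0002 -0.0062  0.0879] rv [-42.13  37.37  89.95]
```

Call:
step_arm(commands=[0,-0.006,0.04,-36.2,-40.9,-77.4,0,-0.006,0.04,-36.2,-40.9,-77.4,0,-0.006,0.04,-36.2,-40.9,-77.4,0,-0.006,0.04,-36.2,-40.9,-77.4,0,-0.006,0.04,-36.2,-40.9,-77.4,0,-0.006,0.04,-36.2,-40.9,-77.4,0,-0.006,0.04,-36.2,-40.9,-77.4,0,-0.006,0.04,-36.2,-40.9,-77.4,0,-0.006,0.04,-36.2,-40.9,-77.4,0,-0.006,0.04,-36.2,-40.9,-77.4])

```text
t: 10.3
tcp_pos: [0.451, 0.0161, 0.3]
tool_rot: [0.209, 0.904, -0.043, 0.371]
force: [0.6, -1.1, 0.4]
finger_gap: 0.999
gripper_force: 0.0
```

```bash
python3 - <<'E'
from h import *
s=manip.sense(); print(s['tcp_pos'],s['q'].round(4).tolist(),s['tool_rot'].round(4).tolist())
rel([.45,.02,.3],pit(-11.6,40))
print(Ro.from_quat(s['tool_rot']).as_matrix().round(3))
a=snap('scene','sc1.png')
E
```

```text
[0.45104688 0.01613174 0.29999796] [-0.1021, 0.0569, 2.2498, -1.1107, 0.1852, -0.1807] [0.2087, 0.9037, -0.043, 0.3714]
shift [ 0.002   0.0031 -0.0016] rv [ -6.2   -5.75 -11.86]
[[-0.637  0.409  0.653]
 [ 0.345  0.909 -0.233]
 [-0.689  0.077 -0.72 ]]
```

The tilted pose can be reached. I'll fit a simple kinematic model to the recorded states to choose the grasp angles.

```bash
cat > kin.py <<'E'
import numpy as np, json
from scipy.optimize import least_squares
from scipy.spatial.transform import Rotation as Ro
def T(p=(0,0,0),ax=None,q=0):
    M=np.eye(4); M[:3,3]=p
    if ax: M[:3,:3]=Ro.from_euler(ax,q).as_matrix()
    return M
def fk(k,q,n=6):
    d1,a1,L2,e3,L3,o1,o2,Tl,e5=k
    M=T(ax='z',q=q[0])@T((a1,0,d1))@T(ax='y',q=q[1])@T((0,0,L2))@T(ax='y',q=q[2])@T((e3,o1,L3))@T(ax='z',q=q[3])@T((0,o2,0))@T(ax='y',q=q[4])
    return M@T((e5,0,Tl))@T(ax='z',q=q[5])
D=[([.961,.527,1.433,0,1.181,-.178],(.262,.568,.231)),
([.9605,.5284,1.4338,0,1.1814,-.1785],(.26114,.56711,.23041)),
([.2727,.6725,1.2666,-.0021,1.2011,.3619],(.63577,.29243,.18999)),
([.2883,.8079,1.3467,0,.9842,.3711],(.62977,.30252,.07271)),
([.2886,.6349,1.2397,0,1.2622,.3712],(.6297,.30272,.22489)),
([-.2019,.6194,1.9827,0,.5382,-.1194],(.45826,.0195,.06158)),
([-.2023,.1704,1.683,0,1.2911,-.1195],(.45646,.01969,.33818)),
([-.1021,.0569,2.2498,-1.1107,.1852,-.1807],(.45105,.01613,.3))]
def fit():
    f=lambda k:np.r_[np.concatenate([fk(k,q)[:3,3]-p for q,p in D])/.001,(k-k0)/.3]
    k0=np.array([.2,0,.3,0,.3,.05,.05,.3,0]); r=least_squares(f,k0); return r.x,r.fun[:-9]
E
python3 - <<'E'
from kin import *
k,r=fit(); print(k.round(4),abs(r).max(),r.round(1))
print(fk(k,D[-1][0]).round(3)); 
E
```

```text
[ 2.741e-01  2.000e-04  5.880e-01  1.143e-01  3.917e-01  1.111e-01
 -1.000e-04  2.965e-01  1.000e-04] 0.6482196268234319 [-0.6 -0.2  0.4  0.1  0.  -0.1  0.1 -0.  -0.1  0.1 -0.  -0.1  0.1 -0.
 -0.1 -0.  -0.1 -0.   0.1 -0.1 -0.1  0.   0.  -0. ]
[[-0.409 -0.637  0.653  0.451]
 [-0.909  0.345 -0.233  0.016]
 [-0.077 -0.689 -0.72   0.3  ]
 [ 0.     0.     0.     1.   ]]
```

```bash
cat >> kin.py <<'E'
K=np.array(fit()[0]); Z9=Ro.from_euler('z',90).as_matrix()
LO=np.array([-3.08,-.75,.22,-1.43,0,-2.85])+.02; HI=np.array([3.08,2.2,2.44,4.57,2.65,2.85])-.02
def pose(q): M=fk(K,q); return M[:3,3],M[:3,:3]@Z9
def ik(p,R,q0):
    def f(q):
        P,Q=pose(q); return np.r_[(P-p)*10,Ro.from_matrix(Q.T@R).as_rotvec()]
    r=least_squares(f,np.clip(q0,LO,HI),bounds=(LO,HI)); return r.x,np.abs(r.fun).max()
E
cat > srch.py <<'E'
from kin import *; from h import pit
rng=np.random.default_rng(0)
C=np.array([.458,.019,.055])
seeds=[rng.uniform(LO,HI) for _ in range(6)]+[np.array([-.1,.1,2.2,x,.5,y]) for x in(-1,1.5,3.1,4) for y in(-1.5,1.5)]
for s in(-1,1):
  for b in(10,20):
    for psi in range(-60,121,20):
      R=pit(psi,b,s); p=C+.025*R[:,2]
      best={}
      for q0 in seeds:
        q,e=ik(p,R,q0)
        if e<2e-3: best[tuple((q[[0,3,4]]/.3).round())]=q
      for q in best.values(): print(s,b,psi,q.round(2).tolist())
E
python3 srch.py
```

```text
-1 10 -40 [0.29, 1.35, 2.25, 4.11, 1.66, -1.65]
-1 10 40 [-0.93, 1.4, 2.3, 1.62, 1.39, -2.61]
-1 10 60 [-0.87, 1.24, 2.09, 1.26, 1.34, -2.21]
-1 10 80 [-0.77, 1.17, 1.87, 0.96, 1.45, -1.96]
-1 10 100 [-0.65, 1.16, 1.67, 0.73, 1.63, -1.83]
-1 10 120 [-0.52, 1.17, 1.5, 0.53, 1.81, -1.8]
-1 20 -60 [0.35, 1.12, 2.08, 4.52, 1.23, -1.98]
-1 20 -40 [0.25, 1.24, 2.3, 4.02, 1.46, -1.71]
-1 20 40 [-0.88, 1.29, 2.35, 1.73, 1.26, -2.56]
-1 20 60 [-0.84, 1.14, 2.13, 1.3, 1.19, -2.16]
-1 20 80 [-0.75, 1.08, 1.92, 0.96, 1.3, -1.91]
-1 20 100 [-0.63, 1.07, 1.72, 0.71, 1.48, -1.8]
-1 20 120 [-0.51, 1.09, 1.55, 0.5, 1.66, -1.79]
1 10 -40 [0.29, 1.35, 2.25, 4.11, 1.66, 1.49]
1 10 40 [-0.93, 1.4, 2.3, 1.62, 1.39, 0.53]
1 10 60 [-0.87, 1.24, 2.09, 1.26, 1.34, 0.93]
1 10 80 [-0.77, 1.17, 1.87, 0.96, 1.45, 1.19]
1 10 100 [-0.65, 1.16, 1.67, 0.73, 1.63, 1.32]
1 10 120 [-0.52, 1.17, 1.5, 0.53, 1.81, 1.34]
1 20 -60 [0.35, 1.12, 2.08, 4.52, 1.23, 1.16]
1 20 -40 [0.25, 1.24, 2.3, 4.02, 1.46, 1.43]
1 20 40 [-0.88, 1.29, 2.35, 1.73, 1.26, 0.59]
1 20 60 [-0.84, 1.14, 2.13, 1.3, 1.19, 0.98]
1 20 80 [-0.75, 1.08, 1.92, 0.96, 1.3, 1.23]
1 20 100 [-0.63, 1.07, 1.72, 0.71, 1.48, 1.34]
1 20 120 [-0.51, 1.09, 1.55, 0.5, 1.66, 1.35]
```

Heading about +y (60–100°) is well conditioned, so I'll approach from the right with the camera up. First a check of the cup's position in the scene view, plus a simulation of the path.

```bash
cat > plan.py <<'E'
from kin import *; from h import *
from scipy.spatial.transform import Slerp
def path(p0,R0,p1,R1,q0,n=14):
    "straight shift + rotvec; prints joint course"
    rv=Ro.from_matrix(R0.T@R1).as_rotvec(); q=np.array(q0); Q=[q]
    for i in range(1,n+1):
        t=i/n; q,e=ik(p0+t*(p1-p0),R0@Ro.from_rotvec(rv*t).as_matrix(),q); Q.append(q)
        if e>3e-3: print('  bad at',i,e)
    Q=np.array(Q); print('  max step',np.abs(np.diff(Q,axis=0)).max(0).round(2),'end',Q[-1].round(2)); return Q[-1]
E
python3 - <<'E'
from plan import *
s=manip.snapshot('scene'); im=s['pixels'].astype(int)
for z in(.0,.095): print(proj(s,[.458,.019,z]))
u,v=map(int,proj(s,[.458,.019,.05])); sub=im[v-45:v+45,u-40:u+40]
m=((sub.max(2)-sub.min(2)<45)&(sub.min(2)>75)).astype(np.uint8); n,l,st,c=cv2.connectedComponentsWithStats(m)
print([(st[i].tolist(),(c[i]+[u-40,v-45]).round(1).tolist()) for i in range(1,n) if st[i,4]>40], 'off',u-40,v-45)
cv2.imwrite('pics/sc1z.png',cv2.resize(s['pixels'][v-60:v+60,u-80:u+80],None,fx=5,fy=5,interpolation=cv2.INTER_CUBIC))
S=manip.sense(); q=S['q']; p0=S['tcp_pos']; R0=Ro.from_quat(S['tool_rot']).as_matrix()
C=np.array([.458,.019,.055])
for psi in(75,90):
  R=pit(psi,15,-1); g=C+.024*R[:,2]; pre=g-.13*R[:,2]+np.array([0,0,.08])
  print(psi,'direct'); q1=path(p0,R0,pre,R,q)
  d=frame(-4.6); A=np.array([.456,.0,.33]); print(' down'); q2=path(p0,R0,A,d,q); print(' then'); q3=path(A,d,pre,R,q2); print(' desc');q4=path(pre,R,g-.13*R[:,2],R,q3);q4=path(g-.13*R[:,2],R,g,R,q4)
E
```

```text
(np.float64(235.3745471195226), np.float64(185.84991344370272))
(np.float64(234.48955728067267), np.float64(168.42535626719882))
[([30, 32, 21, 31, 503], [234.5, 177.0]), ([63, 74, 6, 14, 55], [259.6, 211.2])] off 194 131
75 direct
  max step [0.1  0.09 0.04 0.91 0.15 1.33] end [-1.01  0.89  1.88  0.79  1.57 -1.76]
 down
  max step [0.03 0.01 0.05 0.29 0.1  0.67] end [-0.25  0.18  1.7  -0.    1.27 -0.63]
 then
  max step [0.08 0.08 0.03 0.1  0.05 0.1 ] end [-1.01  0.89  1.88  0.79  1.57 -1.76]
 desc
  max step [0.   0.01 0.   0.   0.01 0.01] end [-1.01  1.05  1.85  0.8   1.48 -1.86]
  max step [0.02 0.01 0.01 0.02 0.01 0.01] end [-0.79  1.13  1.95  1.03  1.34 -1.98]
90 direct
  max step [0.09 0.09 0.05 0.9  0.16 1.33] end [-0.87  0.92  1.66  0.69  1.74 -1.68]
 down
  max step [0.03 0.01 0.05 0.29 0.1  0.67] end [-0.25  0.18  1.7  -0.    1.27 -0.63]
 then
  max step [0.07 0.07 0.03 0.09 0.06 0.11] end [-0.87  0.92  1.66  0.69  1.74 -1.68]
 desc
  max step [0.   0.01 0.   0.   0.01 0.01] end [-0.87  1.06  1.64  0.68  1.65 -1.75]
  max step [0.01 0.01 0.01 0.01 0.02 0.01] end [-0.71  1.11  1.79  0.83  1.46 -1.86]
```

View pics/sc1z.png

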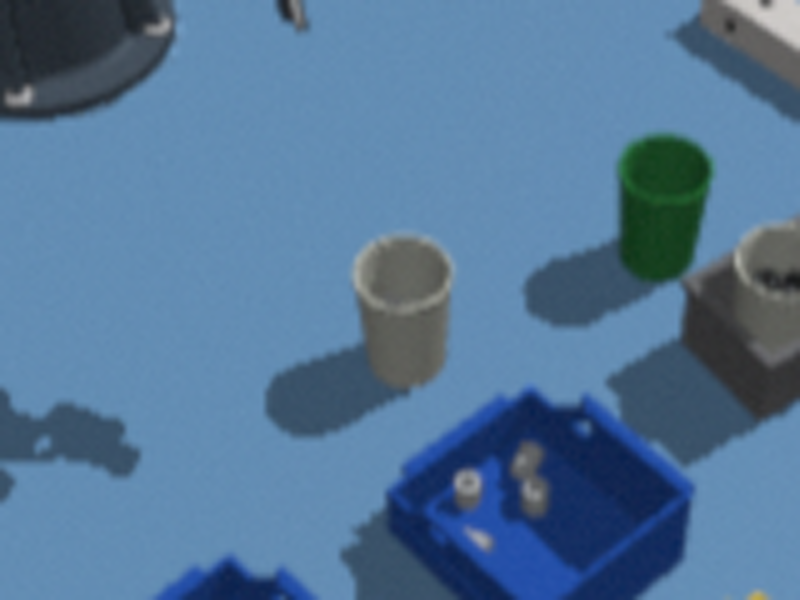

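The cup stands upright at (400,310) in the crop and matches the estimate (0.458, 0.019). I'll go back to tool-down before tilting.

```bash
python3 - <<'E'
from h import *
rel([.456,.0,.33],frame(0))
R=pit(90,15,-1);g=np.array([.458,.019,.055])+.024*R[:,2]; pre=g-.13*R[:,2]+np.array([0,0,.08])
print(pre,g); rel(pre,R,[.456,0,.33],frame(0))
E
```

```text
shift [-0.0283 -0.0099 -0.0149] rv [28.61 36.25 60.53]
[ 0.458      -0.08338814  0.16243482] [0.458      0.04218222 0.04878834]
shift [-0.0834  0.002   0.1676] rv [-0. 75.  0.]
```

Call:
step_arm(commands=[-0.028,-0.01,-0.015,28.6,36.3,60.5,-0.028,-0.01,-0.015,28.6,36.3,60.5,-0.028,-0.01,-0.015,28.6,36.3,60.5,-0.028,-0.01,-0.015,28.6,36.3,60.5,-0.028,-0.01,-0.015,28.6,36.3,60.5,-0.028,-0.01,-0.015,28.6,36.3,60.5,-0.028,-0.01,-0.015,28.6,36.3,60.5,-0.028,-0.01,-0.015,28.6,36.3,60.5,-0.028,-0.01,-0.015,28.6,36.3,60.5,-0.028,-0.01,-0.015,28.6,36.3,60.5], jaw=100)

```text
t: 11.4
tcp_pos: [0.4591, 0.0019, 0.3321]
tool_rot: [0.708, 0.707, 0.005, -0.002]
force: [0.0, -1.4, -0.5]
finger_gap: 1.001
gripper_force: 0.0
```

```bash
python3 - <<'E'
from h import *
s=manip.sense(); print(s['tcp_pos'],s['q'].round(3).tolist())
R=pit(90,15,-1);rel([.458,-.085,.18],R)
E
```

```text
[0.45907727 0.00186651 0.33213258] [-0.247, 0.177, 1.692, 0.011, 1.271, -0.249]
shift [-0.0884 -0.0016  0.1512] rv [ 0.25 74.43  0.08]
```

Call:
step_arm(commands=[-0.088,-0.001,0.15,0,74.6,0,-0.088,-0.001,0.15,0,74.6,0,-0.088,-0.001,0.15,0,74.6,0,-0.088,-0.001,0.15,0,74.6,0,-0.088,-0.001,0.15,0,74.6,0,-0.088,-0.001,0.15,0,74.6,0,-0.088,-0.001,0.15,0,74.6,0,-0.088,-0.001,0.15,0,74.6,0,-0.088,-0.001,0.15,0,74.6,0,-0.088,-0.001,0.15,0,74.6,0])

```text
t: 12.4
tcp_pos: [0.4587, -0.0885, 0.1793]
tool_rot: [0.561, 0.561, 0.433, -0.428]
force: [-0.1, 0.5, 1.0]
finger_gap: 1.0
gripper_force: 0.0
```

```bash
python3 - <<'E'
from h import *
s=manip.sense(); print(s['tcp_pos'],s['q'].round(3).tolist())
R=pit(90,15,-1);g=np.array([.458,.019,.055])+.024*R[:,2];rel(g-.12*R[:,2],R); rel(g,R)
w=snap('wrist','w3.png')
E
```

```text
[ 0.45866405 -0.08849087  0.17932078] [-0.876, 0.889, 1.66, 0.688, 1.77, -1.201]
shift [-0.0923 -0.0013  0.04  ] rv [ 0.33 -0.01  0.27]
shift [-0.0923 -0.002   0.16  ] rv [ 0.33 -0.01  0.27]
```

View pics/w3.png

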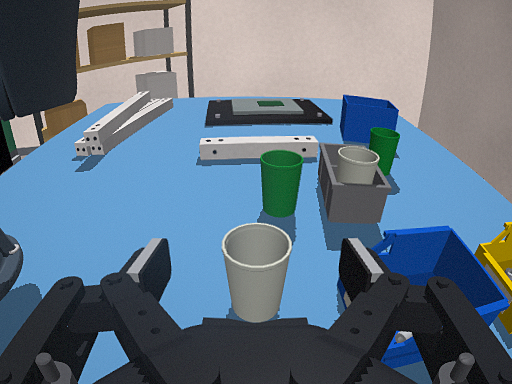

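The cup is centred between the fingers at u≈256. I'll lower the tool, then slide it forward.

Call:
step_arm(commands=[-0.03,-0.0015,0.015,0.3,0,0.2,-0.065,-0.0015,0.03,0.3,0,0.2,-0.087,-0.0015,0.04,0.3,0,0.2,-0.092,-0.0015,0.045,0.3,0,0.2,-0.092,-0.0015,0.065,0.3,0,0.2,-0.092,-0.002,0.09,0.3,0,0.2,-0.092,-0.002,0.115,0.3,0,0.2,-0.092,-0.002,0.14,0.3,0,0.2,-0.092,-0.002,0.155,0.3,0,0.2,-0.092,-0.002,0.16,0.3,0,0.2])

```text
t: 13.45
tcp_pos: [0.4561, 0.0438, 0.052]
tool_rot: [0.56, 0.564, 0.428, -0.43]
force: [0.4, -0.0, -0.6]
finger_gap: 0.999
gripper_force: 0.0
```

```bash
python3 - <<'E'
from plan import *
s=manip.sense(); print(s['tcp_pos'],s['q'].round(3).tolist(),s['force'])
R=pit(90,15,-1);g=np.array([.458,.019,.055])+.024*R[:,2];rel(g,R)
p,Q=pose(s['q']); print(p,np.degrees(Ro.from_matrix(Q.T@R).as_rotvec()).round(2))
E
```

```text
[0.45614944 0.04376775 0.05195566] [-0.703, 1.106, 1.801, 0.828, 1.46, -1.393] [ 0.44447511 -0.04608847 -0.60647444]
shift [-0.0035  0.0018 -0.0007] rv [-0.3   0.34  0.17]
[0.45604135 0.04361528 0.05187548] [ -0.22   0.4  -26.45]
```

Call:
step_arm(commands=[-0.002,0.0018,-0.001,0,0,0,-0.002,0.0018,-0.001,0,0,0,-0.002,0.0018,-0.001,0,0,0,-0.002,0.0018,-0.001,0,0,0,-0.002,0.0018,-0.001,0,0,0,-0.002,0.0018,-0.001,0,0,0,-0.002,0.0018,-0.001,0,0,0,-0.002,0.0018,-0.001,0,0,0,-0.002,0.0018,-0.001,0,0,0,-0.002,0.0018,-0.001,0,0,0], jaw=60, grip_force=45)

```text
t: 14.45
tcp_pos: [0.4579, 0.0408, 0.0495]
tool_rot: [0.561, 0.563, 0.428, -0.43]
force: [1.8, -2.2, 4.6]
finger_gap: 0.751
gripper_force: 48.7
```

Call:
step_arm(commands=[0.003,0,-0.001,0,0,0,0.01,0,-0.003,0,0,0,0.019,0,-0.005,0,0,0,0.029,0,-0.008,0,0,0,0.043,0,-0.012,0,0,0,0.058,0,-0.016,0,0,0,0.077,0,-0.021,0,0,0,0.097,0,-0.026,0,0,0,0.116,0,-0.031,0,0,0,0.135,0,-0.036,0,0,0])

```text
t: 15.45
tcp_pos: [0.4573, 0.0421, 0.1908]
tool_rot: [0.561, 0.564, 0.428, -0.43]
force: [-0.1, -0.1, -1.6]
finger_gap: 0.754
gripper_force: 49.3
```

```bash
python3 - <<'E'
from plan import *
s=manip.sense(); print(s['tcp_pos'],s['q'].round(3).tolist(),s['force'],s['finger_gap'])
R0=Ro.from_quat(s['tool_rot']).as_matrix()
# cup geometry in tool frame: axis dir = world z now (was upright at grasp)
R=pit(90,15,-1); ax=R.T@[0,0,1]; 
def pts(p,Rt): g=p-.024*Rt[:,2]; a=Rt@ax; rim=g+.041*a; return g,a,rim
for phi in(90,115,130,145):
    Rt=R@Ro.from_euler('z',phi,degrees=True).as_matrix(); g,a,rim=pts(np.zeros(3),Rt)
    lip=rim[2]-.0345*np.hypot(a[0],a[1]); print(phi,'axis',a.round(2),'rim-TCP',rim.round(3),'lip z',lip.round(3),'foot',(g-.054*a).round(3))
# bin pour pose: before-roll waypoint and path check
q=s['q'].copy(); q[5]=q[5]; p0,Q0=pose(q)
for X in([.456,.04,.24],):pass
rel([.57,-.02,.2],R)
A=np.array([.57,-.0,.2]); q1=path(p0,Q0,A,Q0,q)
for phi in(60,120,145):
  q1=path(A,Q0,A,Q0@Ro.from_euler('z',phi,degrees=True).as_matrix(),q1,6) if phi==60 else q1
a,b=__import__('pickle').load(open('s0.pkl','rb'))
c=lambda u,v,z:ray(a,150+u/2.9,150+v/2.9,z)[:2].round(3).tolist()
print('bin back corners',c(318,42,.08),c(462,38,.08),'front',c(328,200,.05),c(458,196,.05),'nutbin',c(555,62,.08),c(697,52,.08),c(565,218,.05))
E
```

```text
[0.45732871 0.04211336 0.1907939 ] [-0.704, 0.831, 1.847, 0.822, 1.615, -1.224] [-0.09045048 -0.12864156 -1.61414433] 0.754235065246903
90 axis [ 0.97 -0.25  0.07] rim-TCP [ 0.04  -0.033  0.009] lip z -0.025 foot [-0.052 -0.01   0.003]
115 axis [ 0.88 -0.36 -0.33] rim-TCP [ 0.036 -0.038 -0.007] lip z -0.04 foot [-0.047 -0.004  0.024]
130 axis [ 0.74 -0.41 -0.53] rim-TCP [ 0.03  -0.04  -0.016] lip z -0.045 foot [-0.04  -0.001  0.035]
145 axis [ 0.55 -0.45 -0.7 ] rim-TCP [ 0.023 -0.042 -0.022] lip z -0.047 foot [-0.03   0.001  0.044]
shift [-0.0078  0.1124 -0.0628] rv [-0.26  0.35  0.1 ]
  max step [0.01 0.01 0.02 0.01 0.01 0.02] end [-0.64  0.88  1.53  0.9   1.76 -1.  ]
  max step [0.   0.   0.   0.   0.   0.17] end [-0.64  0.88  1.53  0.9   1.76  0.05]
bin back corners [0.71, 0.049] [0.713, -0.089] front [0.56, 0.04] [0.564, -0.086] nutbin [0.69, -0.178] [0.7, -0.315] [0.542, -0.189]
```

The grip is good, with a 64 mm gap at mid-body. I'll move over the front of the spacer bin and start the roll.

Call:
step_arm(commands=[0,0.01,0,0,0,0,-0.003,0.026,0,0,0,0,-0.007,0.045,0,0,0,0,-0.012,0.065,0.001,0,0,4,-0.018,0.085,0.001,0,0,10,-0.024,0.1,0.001,0,0,17,-0.029,0.11,0.002,0,0,25,-0.032,0.115,0.002,0,0,33,-0.034,0.118,0.002,0,0,41,-0.035,0.118,0.002,0,0,49])

```text
t: 16.45
tcp_pos: [0.5764, 0.0353, 0.1537]
tool_rot: [0.745, 0.278, 0.209, -0.569]
force: [-0.9, 0.6, -1.7]
finger_gap: 0.751
gripper_force: 49.4
```

```bash
python3 - <<'E'
from h import *
s=manip.sense(); print(s['tcp_pos'],s['q'].round(3).tolist(),s['force'],s['finger_gap'])
R=pit(90,15,-1)
for phi in(100,145): rel([.577,.035,.157],R@Ro.from_euler('z',phi,degrees=True).as_matrix())
E
```

```text
[0.57639023 0.0353338  0.15371943] [-0.587, 0.952, 1.553, 0.936, 1.677, -0.191] [-0.94745469  0.57026864 -1.71815231] 0.7514211698363334
shift [ 0.0025 -0.0019 -0.0012] rv [ 0.29  0.37 50.74]
shift [ 0.0025 -0.0019 -0.0012] rv [ 0.44  0.25 95.74]
```

Call:
step_arm(commands=[0.002,-0.002,-0.001,0,0,8,0.002,-0.002,-0.001,0,0,16,0.002,-0.002,-0.001,0,0,24,0.002,-0.002,-0.001,0,0,32,0.002,-0.002,-0.001,0,0,40,0.002,-0.002,-0.001,0,0,47,0.002,-0.002,-0.001,0,0,53,0.002,-0.002,-0.001,0,0,58,0.002,-0.002,-0.001,0,0,62,0.002,-0.002,-0.001,0,0,66])

```text
t: 17.45
tcp_pos: [0.5762, 0.0351, 0.157]
tool_rot: [0.776, -0.172, -0.134, -0.591]
force: [-0.0, -0.3, -1.7]
finger_gap: 0.753
gripper_force: 49.4
```

Call:
step_arm(commands=[0,0,0,0,0,2,0,0,0,0,0,4,0,0,0,0,0,6,0,0,0,0,0,8,0,0,0,0,0,11,0,0,0,0,0,14,0,0,0,0,0,18,0,0,0,0,0,22,0,0,0,0,0,26,0,0,0,0,0,30])

```text
t: 18.45
tcp_pos: [0.5762, 0.0352, 0.1573]
tool_rot: [0.705, -0.367, -0.282, -0.537]
force: [-0.2, -0.2, -0.2]
finger_gap: 0.752
gripper_force: 49.3
```

Call:
step_arm(commands=[0,0,0,0,0,3,0,0,0,0,0,6,0,0,0,0,0,8,0,0,0,0,0,8,0,0,0,0,0,8,0,0,0,0,0,8,0,0,0,0,0,8,0,0,0,0,0,8,0,0,0,0,0,8,0,0,0,0,0,8])

```text
t: 19.45
tcp_pos: [0.576, 0.0348, 0.1578]
tool_rot: [0.679, -0.414, -0.318, -0.517]
force: [-0.2, -0.2, -1.0]
finger_gap: 0.756
gripper_force: 49.3
```

```bash
python3 - <<'E'
from h import *
s=manip.sense(); print(s['tcp_pos'],s['q'].round(3).tolist(),s['force'],s['finger_gap'])
a=snap('top','t5.png'); b=snap('scene','s5.png')
f=lambda i:cv2.resize(i,(400,300),interpolation=cv2.INTER_CUBIC)
u,v=map(int,proj(b,[.62,-.02,.05]));
w=snap('wrist','w5.png')
cv2.imwrite('pics/p5.png',np.vstack([np.hstack([f(a['pixels'][150:240,230:350]),f(b['pixels'][v-45:v+45,u-60:u+60])]),np.hstack([f(w['pixels']),f(a['pixels'])])]))
E
```

```text
[0.57600923 0.03477288 0.15775176] [-0.588, 0.946, 1.555, 0.936, 1.681, 1.622] [-0.20838723 -0.18027325 -1.02941675] 0.7555784468192803
```

View pics/p5.png

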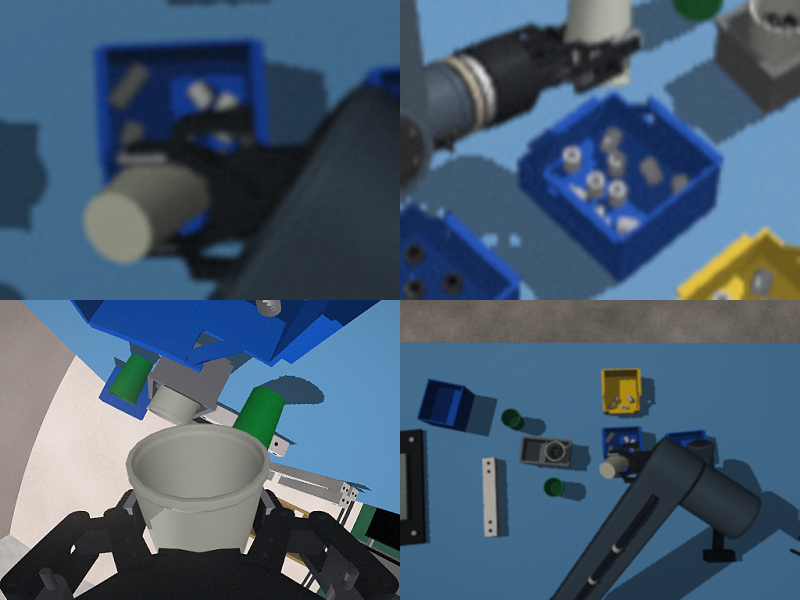

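The bin (upper-right panel) now holds many more spacers, and none are visible in the cup. I'll tip it a bit further to be sure, then roll back.

Call:
step_arm(commands=[0,0,0,0,0,8,0,0,0,0,0,13,0,0,0,0,0,13,0,0,0,0,0,13,0,0,0,0,0,5,0,0,0,0,0,-3,0,0,0,0,0,-11,0,0,0,0,0,-19,0,0,0,0,0,-27,0,0,0,0,0,-35])

```text
t: 20.6
tcp_pos: [0.576, 0.0348, 0.1577]
tool_rot: [0.773, -0.188, -0.146, -0.589]
force: [-0.0, -0.1, -0.2]
finger_gap: 0.751
gripper_force: 49.3
```

Call:
step_arm(commands=[0,0,0,0,0,-8,0,0,0,0,0,-16,0,0,0,0,0,-24,0,0,0,0,0,-32,0,0,0,0,0,-40,0,0,0,0,0,-48,0,0,0,0,0,-56,0,0,0,0,0,-64,0,0,0,0,0,-72,0,0,0,0,0,-80])

```text
t: 21.6
tcp_pos: [0.576, 0.0348, 0.1578]
tool_rot: [0.713, 0.353, 0.267, -0.545]
force: [-0.3, 0.6, -0.4]
finger_gap: 0.751
gripper_force: 49.4
```

```bash
python3 - <<'E'
from h import *
s=manip.sense(); print(s['tcp_pos'],s['q'].round(3).tolist(),s['force'],s['finger_gap'])
R=Ro.from_quat([.561,.5635,.428,-.43]).as_matrix()
rel([.458,.041,.157],R)
rel([.458,.041,.05],R,[.458,.041,.157],R)
E
```

```text
[0.57602895 0.03479329 0.15775248] [-0.588, 0.946, 1.555, 0.936, 1.681, -0.392] [-0.32816239  0.59817485 -0.35802452] 0.7508231307899035
shift [-0.0711 -0.0942  0.0067] rv [ 2.000e-02  1.000e-02 -3.756e+01]
shift [-0.1032  0.      0.0283] rv [0. 0. 0.]
```

The measured weight dropped by about 1.1 N, so the cup is empty. Back to the free bench.

Call:
step_arm(commands=[-0.007,-0.009,0.001,0,0,-6,-0.018,-0.024,0.002,0,0,-12,-0.03,-0.04,0.003,0,0,-18,-0.043,-0.057,0.004,0,0,-24,-0.055,-0.073,0.005,0,0,-30,-0.064,-0.085,0.006,0,0,-35,-0.07,-0.092,0.007,0,0,-37.6,-0.071,-0.094,0.007,0,0,-37.6,-0.071,-0.094,0.007,0,0,-37.6,-0.071,-0.094,0.007,0,0,-37.6])

```text
t: 22.6
tcp_pos: [0.4589, 0.0413, 0.1576]
tool_rot: [0.563, 0.562, 0.427, -0.431]
force: [-0.2, 0.1, -1.2]
finger_gap: 0.755
gripper_force: 49.3
```

```bash
python3 - <<'E'
from h import *
s=manip.sense(); print(s['tcp_pos'],s['force'],s['finger_gap'])
R=Ro.from_quat([.561,.5635,.428,-.43]).as_matrix()
rel([.458,.041,.051],R)
E
```

```text
[0.45885209 0.04130887 0.15760368] [-0.16018946  0.10119585 -1.15355158] 0.7551139959302641
shift [-0.1029 -0.0002  0.028 ] rv [ 0.04  0.05 -0.34]
```

Call:
step_arm(commands=[-0.01,0,0.003,0,0,-0.3,-0.028,0,0.008,0,0,-0.3,-0.048,0,0.013,0,0,-0.3,-0.066,0,0.018,0,0,-0.3,-0.08,0,0.022,0,0,-0.3,-0.091,0,0.025,0,0,-0.3,-0.098,0,0.027,0,0,-0.3,-0.101,0,0.0275,0,0,-0.3,-0.103,0,0.028,0,0,-0.3,-0.103,0,0.028,0,0,-0.3])

```text
t: 23.6
tcp_pos: [0.4576, 0.0413, 0.0512]
tool_rot: [0.561, 0.563, 0.428, -0.43]
force: [-0.4, 0.1, -0.5]
finger_gap: 0.746
gripper_force: 49.3
```

Call:
step_arm(commands=[-0.0005,0,0,0,0,0,-0.001,0,0,0,0,0,-0.0013,0,0,0,0,0,-0.0016,0,0.0005,0,0,0,-0.0016,0,0.0005,0,0,0,-0.0016,0,0.0005,0,0,0,-0.0016,0,0.0005,0,0,0,-0.0016,0,0.0005,0,0,0,-0.0016,0,0.0005,0,0,0,-0.0016,0,0.0005,0,0,0])

```text
t: 24.6
tcp_pos: [0.4576, 0.0414, 0.0495]
tool_rot: [0.561, 0.563, 0.428, -0.43]
force: [0.9, -1.0, 1.4]
finger_gap: 0.749
gripper_force: 49.3
```

Light contact, so I'll release and then back off along the tool axis.

Call:
step_arm(commands=[0,0,0,0,0,0,0,0,0,0,0,0,0,0,0,0,0,0,0,0,0,0,0,0,0,0,0,0,0,0,0,0,0,0,0,0,0,0,0,0,0,0,0,0,0,0,0,0,0,0,0,0,0,0,0,0,0,0,0,0], jaw=100)

```text
t: 25.6
tcp_pos: [0.4575, 0.0414, 0.0493]
tool_rot: [0.561, 0.563, 0.428, -0.43]
force: [-0.7, 0.9, 0.3]
finger_gap: 1.0
gripper_force: 0.0
```

Call:
step_arm(commands=[0,0,-0.01,0,0,0,0,0,-0.025,0,0,0,0,0,-0.045,0,0,0,0,0,-0.065,0,0,0,0,0,-0.085,0,0,0,0,0,-0.105,0,0,0,0,0,-0.125,0,0,0,0.02,0,-0.135,0,0,0,0.05,0,-0.145,0,0,0,0.08,0,-0.15,0,0,0])

```text
t: 26.6
tcp_pos: [0.4582, -0.0848, 0.1672]
tool_rot: [0.562, 0.563, 0.428, -0.429]
force: [0.6, -0.4, 0.5]
finger_gap: 0.998
gripper_force: 0.0
```

```bash
python3 - <<'E'
from h import *
s=manip.sense(); print(s['tcp_pos'],s['q'].round(2),s['force'],s['finger_gap'])
b=snap('scene','s6.png')
cv2.imwrite('pics/p6.png',cv2.resize(b['pixels'][130:280,170:370],(800,600),interpolation=cv2.INTER_CUBIC))
E
```

```text
[ 0.45823795 -0.08480577  0.16723278] [-0.87  0.91  1.66  0.68  1.75 -1.21] [ 0.58148376 -0.42657104  0.47422335] 0.9984896530480316
```

View pics/p6.png

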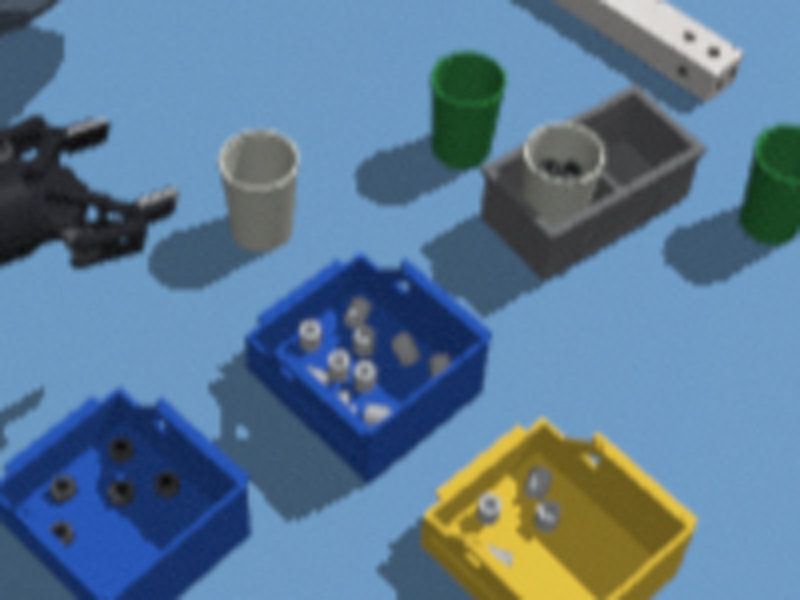

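The empty cup stands upright at (260,190). The spacers are in the blue bin at (370,360), and none lie on the bench. The nut cup, the mounting arm and the green cups are unmoved, and the arm is clear of everything.

```bash
python3 -c "
from station import manip
print(manip.sign_off())"
```

```text
the job is handed in; nothing more can be done
None
```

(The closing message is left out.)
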